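# Find the clamp slot that nips the gauge blade

## Robot

A 6-joint arm with a two-finger parallel gripper is mounted at the origin on the work surface; the furniture and walls round the work are solid. World frame = base frame: x ahead of the robot, y to its left, z up, the work surface at z = 0. Lengths are in mm, angles in rad, forces in N, time in s.
With the tool pointing down it reaches from about 325 to 750 mm from the base axis. Payload 7.6 kg.
Tool frame: the origin (TCP) lies on the mounting face of the last link; the fingertips stand 173 mm ahead of it and the grasp point (between the pads) lies 155 mm ahead of it; z points along the fingers, y is the line along which they close (so a half turn about z gives the same grasp; the last joint's range is limited). The gripper opens to 85 mm and grips with 20 to 120 N. Pads are 22 mm wide; open, the fingers measure 114 mm over their backs; the gripper's body (76 mm by 85 mm) begins 54 mm behind the grasp point. The pads swing forward as they close: fully open they stand 13 mm farther back than shut.
Start: joints at [1.07, 0.052, 1.401, -0, 1.689, -0.07], TCP at [219.218, 477.045, 404.723] pointing down, gripper open.
Joint ranges: [-2.9, 2.9], [-0.91, 2.17], [0.12, 2.37], [-1.06, 4.2], [0.26, 2.73], [-2.93, 2.93]. Speed limits (rad/s): [2.57, 2.57, 3.01, 3.14, 3.14, 3.14].

## Interface

Orientations are given as a unit quaternion [w, x, y, z].
In Python, from plant import bot gives the robot as it stands.
- The arm moves only by the tool play_rows, never from a script. Its argument "targets" is a list that holds one entry, the list of rows, each a list of 6 numbers: the shift along the tool's x, y, z scaled (see below), then the turn, a rotation vector about the tool's x, y, z scaled (see below). In form: [[[tx, ty, tz, ax, ay, az], ...]]. A call has 1 to 12 rows; each row shifts and turns the commanded pose from where the row before left it, along the tool's axes as they then stand; what a row does not reach is not made up. The controller multiplies each number of a shift by 0.025 m and each number of a turn by 4 degrees. A row lasts 1/10 s, in which the tool goes at most 50 mm and 8.59 degrees, less where a joint would pass 70% of its speed; a pose out of reach is approached as far as the arm can. A call with a number of a shift or a turn outside -1 to 1 is refused whole. A call with a gripper value outside its range is refused whole. "jaw" is the closure, from 0 (fully open) to 1 (shut), set as the call begins (left out, the last holds). The fingers move at their own pace and stop on an object; "squeeze" is the grip in N (left out, the last holds). Time passes only in rows, so rows that do not move let the fingers close. It gives the time, the measured TCP pose, the force, the opening and the grip force at its end, in the units of the state.
- bot.observe(): the state, without advancing time (a new reading comes with each control period).
- bot.snapshot(name): name is "side" or "top" or "wrist"; returns a dict with "pixels" (480x640x3 uint8, red, green, blue), "fx", "fy", "cx", "cy" (pixels), "R" (3x3) and "t" (3): a world point X has camera coordinates R X + t; the wrist camera has in their place "T_tool_cam" (4x4, takes a point from camera to tool coordinates, whose origin is the TCP and whose axes are the flange's). Camera axes: x right, y down, z forward; pixel columns grow to the right and rows downward; lengths in mm; the calibration is good to about 2 mm. A picture is of the moment at which its call begins: read the wrist's pose just before it. There is no depth.
- bot.sign_off(): hands the job in; it is judged then, once.
Trained networks look in a picture, given as the dict that the camera call returned (one of the last four; its "shot" number tells which), for a name from the list of things; names that differ only in an ending like _2 or _b are one class to them, and where a whole thing is asked for, a point or a joint stands for the part that bears it (a point fixed in the world has none). Each returns a list of dicts, best first, with "confidence" (0 to 1); they miss things now and then, are a little off and sometimes report something else, mostly with a low value. They report only what shows in the picture. A call takes as long as a camera call.
- bot.search_frame(picture, label): "point" ([x, y, z] in mm, in the coordinates of the camera as it stood for that picture, good to about 4 mm: the middle of the surface that is visible of it).
The state is a dict: "t": time; "joint_positions": joint angles; "joint_vel": joint speeds; "joint_efforts": joint torques, N m; "tool_pos": TCP position; "orientation": TCP orientation; "wrist_force": force on the tool from outside, world axes, zero at the start; "ft_torque": the same for the moment, N m; "width": opening from 0.0 (shut) to 1.0 (fully open); "grip_force": force on a finger pad.
Only numpy, scipy, OpenCV 4.12 (cv2) and the standard library are available. Lean on these libraries where they do the work, as an engineer would, in place of code of your own. Each camera call takes 0.05 s, during which the arm holds its last target. There are 200 camera calls.

## Task

One of the four slots of the plate clamp block is set right for our 5 mm plates, the others are too tight or too slack, which cannot be seen. Take the red-handled gauge blade out of its stand, try it gently in the slots, never forcing it, and leave it standing fully home, collar down on the lid, in the one slot whose spring jaw nips the blade with a light drag. Leave everything else where it is.

Things in the scene. Friction and masses are not known exactly. Their poses are not given: they have to be found in the camera images.
- gauge_grip (a point): centre of the red handle of the loose gauge, about 80 g. Axes are the gauge's own: z up, x through its thickness, y across its width. Handle 14 (x) x 24 (y) x 44 (z) mm, centred here; under it a dark collar 22 x 34 x 6 mm; under that the steel blade 5 (x) x 20 (y) x 48 (z) mm, its tip 76 mm below this point. May be used either way round (half turn about z)
- gauge_collar (a point): centre of the underside of the gauge's collar, 28 mm below the centre of the handle; same axes. At the start the collar rests on the stand's top
- gauge: the gauge; origin at the middle of the blade's tip, 76 mm below the handle's centre; same axes
- stand_mouth (a point): mouth of the 8 x 23 mm pocket, 50 mm deep, in the top of the fixed grey gauge stand (56 x 64 mm, 54 mm high), where the gauge stands at the start; z up
- clamp_block: fixed clamp block, 70 (x) x 196 (y) x 64 mm high, aluminium lid, four black thumbscrews in a row on its front (-x) side, out to 52 mm from the centre; origin at the middle of its underside, z up. Four slots in a row along y, 44 mm apart; the blade goes straight down with its thickness along the block's x. Each slot has a fixed wall at its +x edge and a hidden jaw at its -x side
- slot_1 (a point): centre of the mouth of the first slot (most +y of the block) at the lid's top: 10 (x) x 26 (y) mm, axes of the block. Which jaw is in which slot changes every time. In two slots it is too tight: the blade's tip lands 14 mm below the lid's top on a rubber-mounted jaw, stiffness about 2.5 N/mm
- slot_2 (a point): the same for the second slot. One slot is slack: 10 mm gap all the way down, no drag, collar comes down on the lid with 48 mm of blade inside
- slot_3 (a point): the same for the third slot. The right slot has a sloping spring jaw: from 8 mm down, over some 20 mm, the blade must push it aside, up to about 10 N downwards; below that it presses the blade towards +x of the block with about 6 N, so the blade drags at 2 to 6 N, and the collar still reaches the lid
- slot_4 (a point): the same for the fourth slot (most -y). Once released in the right slot the gauge is pushed against the fixed wall and held. A black dust lip 4 mm down in each slot hides the jaws; the blade passes it without resistance
- jar_white: bystander: jar with white cap, 43 mm across, 60 mm high, origin at the middle of its underside
- dish: bystander: small pink petri dish, 52 mm across, 14 mm high, origin at the middle of its underside

How it is judged:
By the outcome, as a careful person would: the job done as asked, in the order asked, and still so for the second after the job is handed in, with the robot touching nothing.
It also fails if it takes over 61 s, if anything falls off the work surface, if the arm or the gripper's body presses on something with over 40 N, if the wrist force passes 120 N, or if a joint passes its speed limit or range.

## Working session

There is one attempt and no reset: what is moved stays moved. The work goes in short steps, Python scripts to look and compute and a tool call to move; the robot and the scene stay as the last step left them, time stands still between calls to the robot, and variables do not carry over. Pictures are saved under pics/ and viewed, at most 10 in all, crops included, and the job is handed in when it is done.

Besides the shell and the picture viewer there is one more tool, called as name([rows], argument=value, ...), one row to a line, values as JSON. play_rows: Moves the arm, as the interface text tells. Shifts and turns lie within -1 to 1; 1 stands for 0.025 m of shift or 4 degrees of turn. Its arguments: {"type":"object","properties":{"targets":{"type":"array","items":{"type":"array","items":{"type":"array","items":{"type":"number","minimum":-1,"maximum":1}}}},"jaw":{"type":"number"},"squeeze":{"type":"number"}},"required":["targets"]}

```bash
mkdir -p pics
cat > h.py <<'E'
import numpy as np, cv2
from scipy.spatial.transform import Rotation as Ro
from plant import bot
def tool():
    s=bot.observe(); q=s['orientation']
    return s, Ro.from_quat([q[1],q[2],q[3],q[0]]).as_matrix(), np.array(s['tool_pos'])
def snap(n,f=None):
    s,R,p=tool(); d=bot.snapshot(n)
    if n=='wrist':
        T=np.array(d['T_tool_cam']); Rw=R@T[:3,:3]; tw=R@T[:3,3]+p  # cam->world
        d['Rc'],d['tc']=Rw,tw
    else:
        d['Rc']=np.array(d['R']).T; d['tc']=-d['Rc']@np.array(d['t'])
    if f: cv2.imwrite('pics/'+f,d['pixels'][:,:,::-1])
    return d
def find(d,l):
    r=bot.search_frame(d,l)
    return [(np.round(d['Rc']@np.array(o['point'])+d['tc'],1).tolist(),round(o['confidence'],2)) for o in r[:4]]
def proj(d,X):
    c=d['Rc'].T@(np.array(X,float)-d['tc']); return np.round([d['fx']*c[0]/c[2]+d['cx'],d['fy']*c[1]/c[2]+d['cy']],1)
def ray(d,u,v,z):
    r=d['Rc']@np.array([(u-d['cx'])/d['fx'],(v-d['cy'])/d['fy'],1]); return d['tc']+r*(z-d['tc'][2])/r[2]
E
python3 - <<'E'
from h import *
for n in ['top','side']:
    d=snap(n,n+'1.png')
    print(n, d['tc'].round(), d['Rc'].round(2).tolist())
    for l in ['gauge_grip','gauge_collar','stand_mouth','clamp_block','slot_1','jar_white','dish']:
        print(l,find(d,l))
s,R,p=tool(); print(s['t'],R.round(3),p)
E
```

```text
top [ 212.  -58. 1222.] [[0.05, -0.98, 0.2], [-1.0, -0.05, 0.01], [0.0, -0.2, -0.98]]
gauge_grip [([440.4, -209.1, 93.7], 0.63)]
gauge_collar [([439.3, -204.0, 85.6], 0.43)]
stand_mouth [([436.6, -203.6, 54.4], 0.72)]
clamp_block [([511.4, 200.9, 67.1], 0.82)]
slot_1 [([510.8, 203.6, 63.8], 0.56)]
jar_white [([490.6, -340.1, 61.4], 0.6)]
dish [([368.6, -48.9, 12.3], 0.92), ([438.3, -209.0, 92.8], 0.71), ([510.8, 201.5, 66.0], 0.57)]
side [ 173. -774.  788.] [[0.92, -0.27, 0.27], [-0.38, -0.61, 0.7], [-0.02, -0.75, -0.66]]
gauge_grip [([433.8, -220.2, 79.1], 0.91)]
gauge_collar [([432.2, -221.9, 84.6], 0.56)]
stand_mouth [([430.0, -232.9, 45.6], 0.83)]
clamp_block [([507.4, 168.0, 59.5], 0.57)]
slot_1 [([505.1, 165.6, 60.4], 0.97)]
jar_white [([488.3, -361.8, 59.4], 0.94)]
dish [([367.7, -48.0, 14.8], 0.68)]
0.8 [[-0.909  0.418  0.   ]
 [ 0.418  0.909  0.   ]
 [ 0.     0.    -1.   ]] [219.21085241 477.04250858 404.77749824]
```

View pics/top1.png

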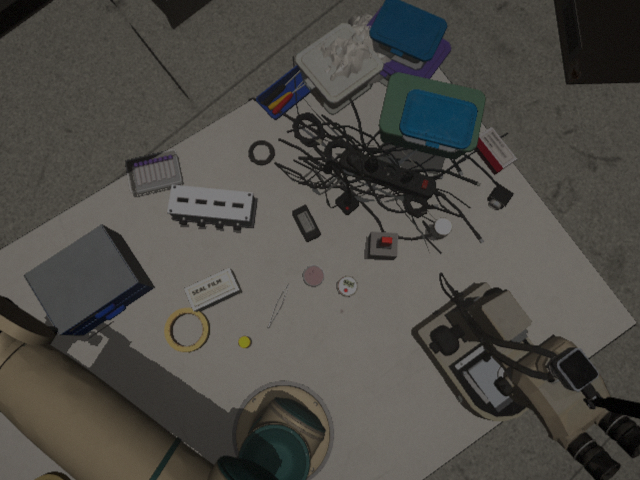

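View pics/side1.png

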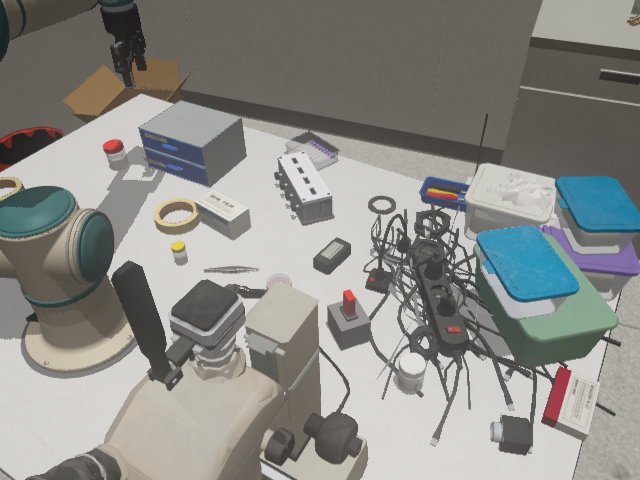

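The top view shows the block at about (212,206) px, with four slots from (183,200) to (239,205) and thumbscrews on the side facing the robot. The gauge's red handle is at (386,241) in its stand, and the jar is at (442,228). The side view agrees.

Run:
```python
from h import *
d=snap('top')
P=d['pixels'].astype(int)
for u,v in [(183,200),(201,202),(220,203),(239,205)]: print(ray(d,u,v,64).round(1))
im=d['pixels'][150:270,150:460,::-1]
cv2.imwrite('pics/top_c.png',cv2.resize(im,None,fx=2.5,fy=2.5,interpolation=cv2.INTER_CUBIC))
T=np.array(bot.snapshot('wrist')['T_tool_cam']); print(T.round(2).tolist())
```

```text
[522.4 269.7  64. ]
[519.8 226.6  64. ]
[519.8 181.3  64. ]
[517.4 135.9  64. ]
[[-0.0, -0.95, -0.32, 81.96], [1.0, -0.0, 0.0, 0.99], [-0.0, -0.32, 0.95, 31.56], [0.0, 0.0, 0.0, 1.0]]
```

View pics/top_c.png

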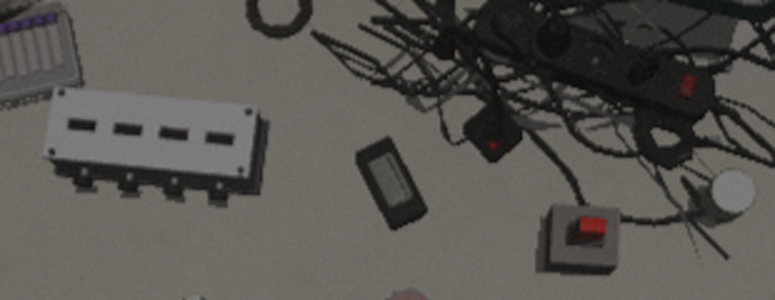

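```bash
cat >> h.py <<'E'
def plan(p1,Rg,n,p0=None,R0=None):
    s,R,p=tool(); R=R if R0 is None else R0; p=p if p0 is None else p0
    w=Ro.from_matrix(R.T@Rg).as_rotvec(); dp=(np.array(p1)-p)/n
    rows=[]
    for i in range(n):
        a=np.degrees(w/n)/4; rows.append((R.T@dp/25).round(3).tolist()+a.round(3).tolist()); R=R@Ro.from_rotvec(w/n).as_matrix()
    print(rows)
def down(th): # tool y along world x turned by th deg
    c,s=np.cos(np.radians(th)),np.sin(np.radians(th))
    return np.array([[-s,c,0],[c,s,0],[0,0,-1]])
E
python3 - <<'E'
from h import *
plan([515,215,400],down(-2),17)
E
```

```text
[[-0.89, -0.27, 0.011, 0.0, -0.0, 0.99], [-0.906, -0.208, 0.011, 0.0, -0.0, 0.99], [-0.919, -0.144, 0.011, 0.0, -0.0, 0.99], [-0.926, -0.081, 0.011, 0.0, -0.0, 0.99], [-0.93, -0.017, 0.011, 0.0, -0.0, 0.99], [-0.929, 0.048, 0.011, 0.0, -0.0, 0.99], [-0.923, 0.112, 0.011, 0.0, -0.0, 0.99], [-0.913, 0.175, 0.011, 0.0, -0.0, 0.99], [-0.899, 0.238, 0.011, 0.0, -0.0, 0.99], [-0.88, 0.299, 0.011, 0.0, -0.0, 0.99], [-0.858, 0.359, 0.011, 0.0, -0.0, 0.99], [-0.831, 0.418, 0.011, 0.0, -0.0, 0.99], [-0.8, 0.474, 0.011, 0.0, -0.0, 0.99], [-0.765, 0.528, 0.011, 0.0, -0.0, 0.99], [-0.727, 0.58, 0.011, 0.0, -0.0, 0.99], [-0.685, 0.629, 0.011, 0.0, -0.0, 0.99], [-0.64, 0.674, 0.011, 0.0, -0.0, 0.99]]
```

play_rows([
  [[-0.89,-0.27,0,0,0,0.99],[-0.91,-0.21,0,0,0,0.99],[-0.92,-0.14,0,0,0,0.99],[-0.93,-0.08,0,0,0,0.99],[-0.93,-0.02,0,0,0,0.99],[-0.93,0.05,0,0,0,0.99],[-0.92,0.11,0,0,0,0.99],[-0.91,0.18,0,0,0,0.99],[-0.9,0.24,0,0,0,0.99],[-0.88,0.3,0,0,0,0.99],[-0.86,0.36,0,0,0,0.99],[-0.83,0.42,0,0,0,0.99]],
], jaw=0)

```text
t: 2.1
tool_pos: [429.0, 291.4, 404.8]
orientation: [0.0, 0.59, 0.807, 0.0]
wrist_force: [-0.5, 0.6, -0.0]
width: 1.0
grip_force: 0.0
```

play_rows([
  [[-0.8,0.47,0,0,0,0.99],[-0.77,0.53,0,0,0,0.99],[-0.73,0.58,0,0,0,0.99],[-0.69,0.63,0,0,0,0.99],[-0.64,0.67,0,0,0,0.99],[0,0,0,0,0,0],[0,0,0,0,0,0]],
])

```text
t: 2.8
tool_pos: [515.3, 214.7, 404.5]
orientation: [-0.0, 0.719, 0.695, -0.0]
wrist_force: [-0.9, 0.1, 0.2]
width: 1.001
grip_force: 0.0
```

Run:
```python
from h import *
s,R,p=tool(); print(s['t'],p.round(1),R.round(3).tolist(),s['wrist_force'])
d=snap('wrist','w1.png')
for l in ['slot_1','clamp_block']: print(find(d,l))
```

```text
2.8 [515.3 214.7 404.5] [[0.034, 0.999, -0.001], [0.999, -0.034, 0.0], [0.0, -0.001, -1.0]] [-0.92729221  0.14118973  0.20889819]
[([522.1, 221.9, 67.1], 0.71)]
[([516.9, 219.6, 60.8], 0.66)]
```

View pics/w1.png

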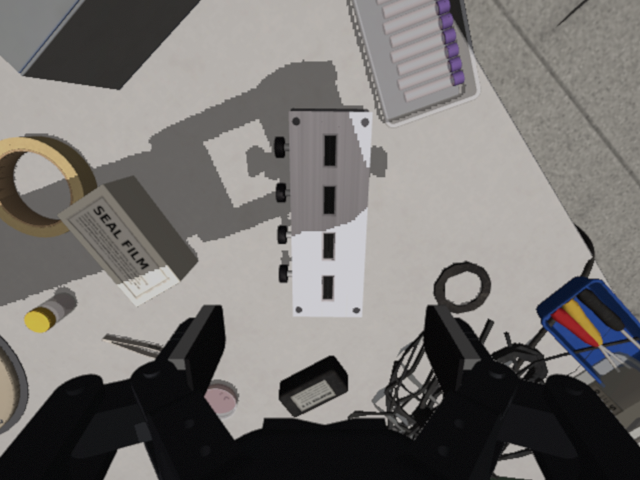

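The wrist view shows the slots at (330,150), (329,200), (329,246) and (328,288), with the thumbscrews on the left (-x).

Run:
```python
from h import *
d=snap('wrist')
g=cv2.cvtColor(d['pixels'],cv2.COLOR_RGB2GRAY)
m=(g<50).astype(np.uint8); n,l,st,c=cv2.connectedComponentsWithStats(m[120:310,310:350])
pts=[]
for i in range(1,n):
    if st[i,4]>80:
        x,y,w,h=st[i,:4]; u,v=c[i]+[310,120]
        k=[ray(d,a,b,64) for a,b in [(310+x-.5,v),(310+x+w-.5,v),(u,120+y-.5),(u,120+y+h-.5)]]
        P=ray(d,u,v,64); pts.append(P); print(st[i],c[i]+[310,120],P.round(1),[q.round(1)[:2].tolist() for q in k])
pts=np.array(pts); e=pts[0]-pts[-1]; print(e,np.degrees(np.arctan2(-e[0],e[1])),pts.mean(0))
# lid edges along x at slot rows
for v in [150,200,246,288]:
    r=d['pixels'][v,280:385].mean(1).astype(int); print(v,r.tolist())
plan([440,-190,330],down(0),17)
```

```text
[ 15  17  11  29 318] [330.01572327 151.04402516] [522.8 272.2  64. ] [[518.1, 272.3], [527.6, 272.0], [523.2, 284.3], [522.5, 259.9]]
[ 15  68  10  26 260] [329.5 200.5] [521.1 228.7  64. ] [[516.6, 228.8], [525.6, 228.5], [521.5, 240.5], [520.7, 216.6]]
[ 14 115  10  23 193] [328.61658031 245.76683938] [519.  185.2  64. ] [[514.1, 185.4], [523.6, 185.0], [519.3, 196.4], [518.6, 173.3]]
[ 14 157   9  22 184] [327.69565217 287.23913043] [516.7 141.8  64. ] [[512.6, 142.0], [521.4, 141.7], [517.1, 153.4], [516.3, 129.4]]
[  6.1326475  130.33105318   0.        ] -2.6940305201808132 [519.90610731 206.97098487  64.        ]
150 [18, 22, 21, 17, 31, 61, 73, 75, 75, 84, 114, 128, 128, 128, 130, 131, 132, 131, 129, 128, 127, 124, 124, 125, 127, 128, 128, 128, 128, 130, 132, 132, 131, 129, 127, 126, 128, 129, 130, 129, 127, 128, 127, 113, 82, 43, 15, 13, 14, 15, 16, 17, 16, 14, 13, 24, 74, 101, 121, 131, 131, 130, 130, 129, 128, 126, 128, 129, 128, 128, 128, 127, 126, 126, 126, 124, 126, 126, 125, 124, 124, 131, 176, 204, 205, 204, 204, 204, 204, 205, 190, 144, 102, 99, 99, 100, 100, 100, 10
[... 1622 characters left out ...]
-0.959, -0.146, 0.176, 0.0, -0.0, -0.028], [-0.959, -0.148, 0.176, 0.0, -0.0, -0.028], [-0.958, -0.15, 0.176, 0.0, -0.0, -0.028], [-0.958, -0.152, 0.176, 0.0, -0.0, -0.028], [-0.958, -0.153, 0.176, 0.0, -0.0, -0.028], [-0.957, -0.155, 0.176, 0.0, -0.0, -0.028], [-0.957, -0.157, 0.176, 0.0, -0.0, -0.028], [-0.957, -0.159, 0.176, 0.0, -0.0, -0.028], [-0.956, -0.161, 0.176, 0.0, -0.0, -0.028], [-0.956, -0.163, 0.176, 0.0, -0.0, -0.028], [-0.956, -0.165, 0.176, 0.0, -0.0, -0.028], [-0.955, -0.166, 0.176, 0.0, -0.0, -0.028], [-0.955, -0.168, 0.176, 0.0, -0.0, -0.028], [-0.955, -0.17, 0.176, 0.0, -0.0, -0.028], [-0.954, -0.172, 0.176, 0.0, -0.0, -0.028], [-0.954, -0.174, 0.176, 0.0, -0.0, -0.028]]
```

play_rows([
  [[-0.98,-0.15,0.17,0,0,-0.03],[-0.98,-0.15,0.17,0,0,-0.03],[-0.98,-0.15,0.17,0,0,-0.03],[-0.98,-0.15,0.17,0,0,-0.03],[-0.98,-0.15,0.17,0,0,-0.03],[-0.98,-0.15,0.17,0,0,-0.03],[-0.98,-0.15,0.17,0,0,-0.03],[-0.98,-0.16,0.17,0,0,-0.03],[-0.98,-0.16,0.17,0,0,-0.03],[-0.98,-0.16,0.17,0,0,-0.03],[-0.98,-0.16,0.17,0,0,-0.03],[-0.98,-0.16,0.17,0,0,-0.03]],
])

```text
t: 4.2
tool_pos: [461.7, -78.5, 353.8]
orientation: [0.0, 0.71, 0.704, 0.0]
wrist_force: [0.2, 0.3, 0.0]
width: 1.0
grip_force: 0.0
```

play_rows([
  [[-0.98,-0.16,0.17,0,0,-0.03],[-0.98,-0.16,0.17,0,0,-0.03],[-0.98,-0.16,0.17,0,0,-0.03],[-0.98,-0.16,0.17,0,0,-0.03],[-0.98,-0.16,0.17,0,0,-0.03],[0,0,0,0,0,0],[0,0,0,0,0,0]],
], jaw=0.4)

```text
t: 4.9
tool_pos: [441.5, -200.2, 332.5]
orientation: [-0.0, 0.707, 0.707, 0.0]
wrist_force: [-1.1, 0.3, 0.2]
width: 0.605
grip_force: 0.0
```

Run:
```python
from h import *
s,R,p=tool(); print(s['t'],p.round(1),R.round(3).tolist(),s['wrist_force'],s['width'])
d=snap('wrist','w2.png')
for l in ['gauge_grip','stand_mouth']: print(find(d,l))
hsv=cv2.cvtColor(d['pixels'],cv2.COLOR_RGB2HSV)
m=(((hsv[...,0]<8)|(hsv[...,0]>172))&(hsv[...,1]>150)&(hsv[...,2]>60)).astype(np.uint8)
n,l,st,c=cv2.connectedComponentsWithStats(m)
for i in range(1,n):
    if st[i,4]>100: print(st[i],c[i].round(1),ray(d,*c[i],104).round(1), cv2.minAreaRect(np.argwhere(l==i)[:,::-1].astype(np.float32)))
```

```text
4.9 [ 441.5 -200.2  332.5] [[-0.001, 1.0, 0.0], [1.0, 0.001, 0.0], [0.0, 0.0, -1.0]] [-1.12551505  0.25805159  0.23351384] 0.6046825376423394
[([443.6, -201.5, 93.9], 0.92)]
[([448.1, -194.5, 54.4], 0.57)]
[440 120  12  12 116] [445.5 125.9] [ 507.9 -120.5  104. ] ((445.5, 125.5), (11.0, 11.0), 90.0)
[317 245  22  48 875] [327.7 271.1] [ 444.7 -205.6  104. ] ((327.5, 268.5), (47.0, 21.0), 90.0)
[491 340  28  17 252] [504.1 347.8] [ 562.5 -261.7  104. ] ((504.12353515625, 348.6941223144531), (26.357053756713867, 13.449688911437988), 12.52880859375)
```

View pics/w2.png

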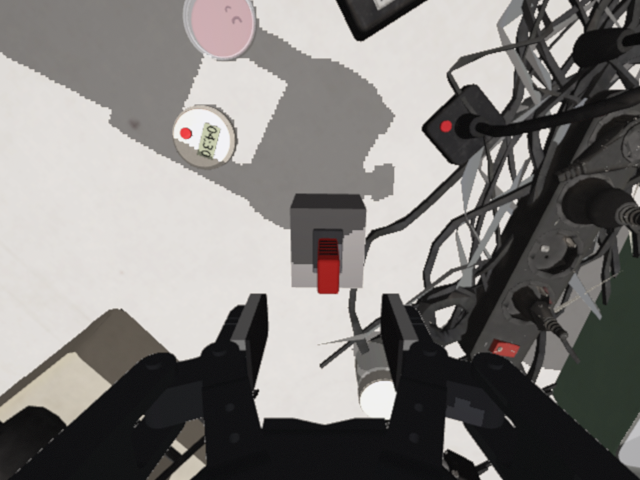

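The handle is at (328,271) px. Its far top edge is at row 293 and it is square to the tool, with the fingers on either side of it in column.

Run:
```python
from h import *
d=snap('wrist')
hsv=cv2.cvtColor(d['pixels'],cv2.COLOR_RGB2HSV)
m=(((hsv[...,0]<8)|(hsv[...,0]>172))&(hsv[...,1]>150)&(hsv[...,2]>60))
for v in range(244,296,4):
    c=np.where(m[v,300:360])[0]+300
    if len(c): print(v,c[0],c[-1],d['pixels'][v,328].tolist(),ray(d,(c[0]+c[-1])/2,v,104).round(1))
print(ray(d,328,293.5,104))
```

```text
244 318 336 [45, 14, 15] [ 444.6 -187.5  104. ]
248 318 318 [47, 17, 17] [ 439.1 -190.1  104. ]
252 318 337 [74, 18, 17] [ 444.9 -192.6  104. ]
256 318 337 [84, 18, 17] [ 444.9 -195.2  104. ]
260 317 337 [113, 23, 20] [ 444.6 -197.9  104. ]
264 317 338 [157, 35, 32] [ 444.9 -200.5  104. ]
268 317 338 [157, 34, 32] [ 444.9 -203.2  104. ]
272 317 338 [156, 34, 32] [ 444.9 -205.9  104. ]
276 317 337 [155, 33, 31] [ 444.6 -208.6  104. ]
280 317 337 [155, 33, 31] [ 444.6 -211.3  104. ]
284 317 337 [155, 34, 30] [ 444.6 -214.1  104. ]
288 318 337 [154, 33, 30] [ 445.  -216.8  104. ]
292 318 336 [153, 28, 25] [ 444.7 -219.6  104. ]
[ 445.28986678 -220.67999445  104.        ]
```

play_rows([
  [[-0.07,0.03,0.74,0,0,0],[-0.07,0.03,0.74,0,0,0],[-0.07,0.03,0.74,0,0,0],[-0.07,0.03,0.74,0,0,0],[-0.07,0.02,0.74,0,0,0],[0,0,0,0,0,0],[0,0,0,0,0,0]],
])

```text
t: 5.8
tool_pos: [445.2, -208.9, 240.4]
orientation: [-0.0, 0.707, 0.708, 0.0]
wrist_force: [1.3, 0.2, 0.3]
width: 0.599
grip_force: 0.0
```

play_rows([
  [[0,0,0,0,0,0],[0,0,0,0,0,0],[0,0,0,0,0,0],[0,0,0,0,0,0],[0,0,0,0,0,0],[0,0,0,0,0,0],[0,0,0,0,0,0],[0,0,0,0,0,0]],
], jaw=1, squeeze=45)

```text
t: 6.6
tool_pos: [445.2, -209.4, 241.0]
orientation: [0.001, 0.707, 0.707, 0.0]
wrist_force: [-2.1, 0.8, 6.2]
width: 0.161
grip_force: 44.7
```

play_rows([
  [[0,0,-0.2,0,0,0],[0,0,-0.5,0,0,0],[0,0,-0.8,0,0,0],[0,0,-0.9,0,0,0],[0,0,-0.9,0,0,0],[0,0,-0.9,0,0,0],[0,0,-0.8,0,0,0],[0,0,0,0,0,0],[0,0,0,0,0,0]],
])

```text
t: 7.5
tool_pos: [444.9, -209.2, 364.9]
orientation: [0.0, 0.707, 0.707, 0.0]
wrist_force: [-0.8, -0.6, -1.5]
width: 0.16
grip_force: 43.9
```

Run:
```python
from h import *
s,R,p=tool(); print(s['t'],p.round(1),R.round(3).tolist(),s['wrist_force'],s['width'],s['grip_force'])
d=snap('wrist','w3.png'); print(find(d,'gauge_grip'),find(d,'gauge_collar'))
plan([518.9,185,p[2]],down(-2.7),16)
for z in (159,): print(proj(d,p+R@[0,0,z+22-44]))
```

```text
7.5 [ 444.9 -209.2  364.9] [[-0.001, 1.0, 0.0], [1.0, 0.001, -0.0], [-0.0, 0.0, -1.0]] [-0.79888238 -0.56315482 -1.52083675] 0.16002943701610592 43.940808176994324
[([442.4, -200.4, 215.9], 0.8)] [([447.5, -204.4, 219.7], 0.59)]
[[0.985, 0.186, -0.003, -0.002, -0.001, 0.043], [0.986, 0.183, -0.003, -0.002, -0.001, 0.043], [0.986, 0.18, -0.003, -0.002, -0.001, 0.043], [0.987, 0.177, -0.003, -0.002, -0.001, 0.043], [0.987, 0.174, -0.003, -0.002, -0.001, 0.043], [0.988, 0.171, -0.003, -0.002, -0.001, 0.043], [0.989, 0.168, -0.003, -0.002, -0.001, 0.043], [0.989, 0.165, -0.003, -0.002, -0.001, 0.043], [0.989, 0.162, -0.003, -0.002, -0.001, 0.043], [0.99, 0.159, -0.003, -0.002, -0.001, 0.043], [0.99, 0.156, -0.003, -0.002, -0.001, 0.043], [0.991, 0.153, -0.003, -0.002, -0.001, 0.043], [0.991, 0.15, -0.003, -0.002, -0.001, 0.043], [0.992, 0.148, -0.003, -0.002, -0.001, 0.043], [0.992, 0.145, -0.003, -0.002, -0.001, 0.043], [0.993, 0.142, -0.003, -0.002, -0.001, 0.043]]
[321.6 361.3]
```

View pics/w3.png

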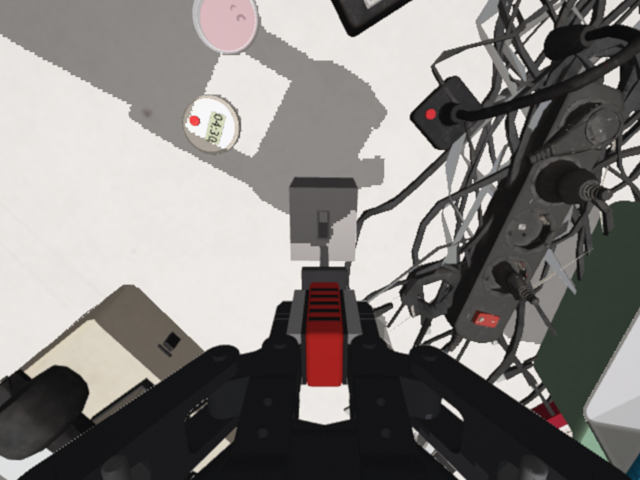

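The gauge is held: handle at (325,335), collar at (326,280), blade hanging straight, pocket empty behind it. Next I go over slot 4.

play_rows([
  [[0.5,0.1,0,0,0,0.05],[0.94,0.19,0,0,0,0.05],[0.94,0.19,0,0,0,0.05],[0.94,0.18,0,0,0,0.05],[0.94,0.18,0,0,0,0.05],[0.94,0.18,0,0,0,0.05],[0.94,0.17,0,0,0,0.05],[0.94,0.17,0,0,0,0.05],[0.94,0.16,0,0,0,0.05],[0.94,0.16,0,0,0,0.05],[0.94,0.16,0,0,0,0.05],[0.94,0.16,0,0,0,0.04]],
])

```text
t: 8.85
tool_pos: [500.0, 62.5, 364.3]
orientation: [-0.0, 0.721, 0.693, -0.0]
wrist_force: [0.8, -0.2, -0.4]
width: 0.158
grip_force: 43.9
```

play_rows([
  [[0.94,0.15,0.2,0,0,0.04],[0.94,0.15,0.4,0,0,0.04],[0.94,0.15,0.4,0,0,0.02],[0.5,0.1,0.4,0,0,0],[0.2,0,0,0,0,0],[0,0,0,0,0,0],[0,0,0,0,0,0],[0,0,0,0,0,0]],
])

```text
t: 9.65
tool_pos: [517.9, 147.3, 330.6]
orientation: [0.0, 0.724, 0.69, 0.0]
wrist_force: [-0.1, -0.1, -1.4]
width: 0.16
grip_force: 43.9
```

Run:
```python
from h import *
s,R,p=tool(); print(s['t'],p.round(1),R.round(3).tolist(),s['wrist_force'],s['grip_force'])
d=snap('wrist'); im=d['pixels'][100:400,200:450,::-1]
for nm,X in [('tip+y',[10,0,235]),('colr',[17,0,187]),('coltop',[17,0,181]),('hand+y top',[12,0,137])]: print(nm,proj(d,p+R@X))
for i,X in enumerate([(523,272.9),(520.9,229),(518.9,185),(516.8,141.1)]): print(proj(d,[*X,64]), proj(d,[X[0]+.6,X[1]+13,64]))
cv2.imwrite('pics/w4.png',cv2.resize(im,None,fx=2,fy=2,interpolation=cv2.INTER_NEAREST))
e=snap('side'); cv2.imwrite('pics/s4.png',cv2.resize(e['pixels'][120:240,240:380,::-1],None,fx=5,fy=5,interpolation=cv2.INTER_CUBIC))
```

```text
9.65 [517.9 147.3 330.6] [[0.049, 0.999, 0.001], [0.999, -0.049, 0.0], [0.0, 0.001, -1.0]] [-0.07066354 -0.13041147 -1.43197736] 43.8821679353714
tip+y [322.6 243.8]
colr [322.2 263.9]
coltop [322.1 268.9]
hand+y top [321.5 333. ]
[320.   44.2] [319.8  19.3]
[320.4 121.5] [320.3  99.6]
[321.  189.7] [320.8 170.4]
[321.3 250.2] [321.2 233. ]
```

View pics/w4.png

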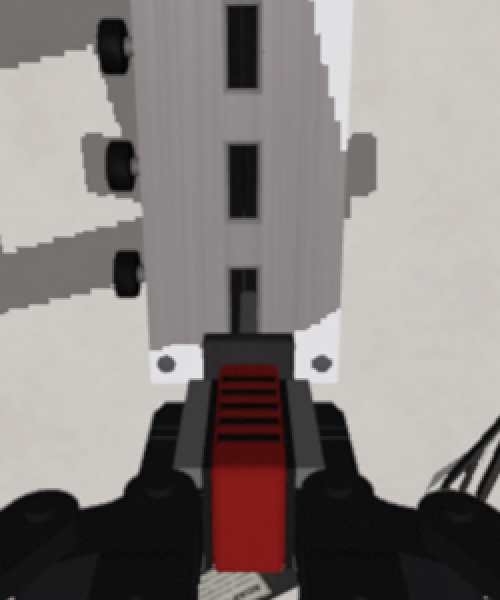

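The blade, at image (324,245), hangs straight over slot 4, whose far edge is at (322,233). It needs about 5 mm along -y and 1 mm along -x.

play_rows([
  [[-0.11,-0.02,0.3,0,0,0],[-0.1,-0.02,0.3,0,0,0],[0,0,0.3,0,0,0],[0,0,0.2,0,0,0],[0,0,0.2,0,0,0],[0,0,0.12,0,0,0],[0,0,0.12,0,0,0],[0,0,0,0,0,0]],
])

```text
t: 10.55
tool_pos: [516.5, 142.9, 291.1]
orientation: [-0.0, 0.724, 0.69, -0.0]
wrist_force: [0.4, -0.2, 0.1]
width: 0.157
grip_force: 43.9
```

play_rows([
  [[0,0,0.08,0,0,0],[0,0,0.08,0,0,0],[0,0,0.04,0,0,0],[0,0,0,0,0,0]],
])

```text
t: 10.95
tool_pos: [516.5, 142.8, 286.3]
orientation: [-0.0, 0.724, 0.69, -0.0]
wrist_force: [-0.3, -0.0, -0.9]
width: 0.162
grip_force: 43.9
```

play_rows([
  [[0,0,0.04,0,0,0],[0,0,0.04,0,0,0],[0,0,0,0,0,0]],
])

```text
t: 11.25
tool_pos: [516.5, 142.8, 284.3]
orientation: [-0.0, 0.724, 0.69, -0.0]
wrist_force: [-0.2, -0.2, -1.0]
width: 0.155
grip_force: 43.9
```

play_rows([
  [[0,0,0.04,0,0,0],[0,0,0.04,0,0,0],[0,0,0,0,0,0]],
])

```text
t: 11.55
tool_pos: [516.5, 142.8, 282.3]
orientation: [-0.0, 0.724, 0.69, -0.0]
wrist_force: [-1.0, 0.3, -1.7]
width: 0.156
grip_force: 43.9
```

play_rows([
  [[0,0,0.04,0,0,0],[0,0,0.04,0,0,0],[0,0,0,0,0,0]],
])

```text
t: 11.85
tool_pos: [516.5, 142.9, 280.3]
orientation: [-0.0, 0.724, 0.69, -0.0]
wrist_force: [-0.2, -0.2, -1.1]
width: 0.161
grip_force: 43.9
```

play_rows([
  [[0,0,0.06,0,0,0],[0,0,0.06,0,0,0],[0,0,0,0,0,0]],
])

```text
t: 12.15
tool_pos: [516.5, 142.8, 277.1]
orientation: [-0.0, 0.724, 0.69, -0.0]
wrist_force: [0.2, 0.0, -1.1]
width: 0.158
grip_force: 43.9
```

play_rows([
  [[0,0,0.06,0,0,0],[0,0,0.06,0,0,0],[0,0,0,0,0,0]],
])

```text
t: 12.45
tool_pos: [516.5, 142.8, 274.2]
orientation: [-0.0, 0.724, 0.69, -0.0]
wrist_force: [0.3, 0.3, -0.8]
width: 0.158
grip_force: 43.9
```

play_rows([
  [[0,0,0.08,0,0,0],[0,0,0.08,0,0,0],[0,0,0,0,0,0]],
])

```text
t: 12.75
tool_pos: [516.5, 142.8, 270.0]
orientation: [-0.0, 0.724, 0.69, -0.0]
wrist_force: [0.0, 0.2, -1.6]
width: 0.159
grip_force: 43.9
```

At 29 mm deep there is no force, so slot 4 is the slack one. Next is slot 3.

play_rows([
  [[0,0,-0.3,0,0,0],[0,0,-0.5,0,0,0],[0,0,-0.5,0,0,0],[0,0,-0.4,0,0,0],[0,0,0,0,0,0],[0.44,0,0,0,0,0],[0.88,0,0,0,0,0],[0.44,0,0,0,0,0],[0,0,0,0,0,0],[0,0,0.3,0,0,0],[0,0,0.3,0,0,0],[0,0,0,0,0,0]],
])

```text
t: 13.95
tool_pos: [518.3, 186.2, 295.9]
orientation: [-0.001, 0.724, 0.69, -0.001]
wrist_force: [-0.1, -0.7, -1.0]
width: 0.161
grip_force: 43.9
```

play_rows([
  [[0,0,0.1,0,0,0],[0,0,0.1,0,0,0],[0,0,0.06,0,0,0],[0,0,0,0,0,0]],
])

```text
t: 14.35
tool_pos: [518.6, 186.7, 291.3]
orientation: [-0.0, 0.724, 0.69, -0.0]
wrist_force: [0.1, 0.1, -1.0]
width: 0.16
grip_force: 43.9
```

play_rows([
  [[0,0,0.06,0,0,0],[0,0,0.06,0,0,0],[0,0,0.04,0,0,0],[0,0,0,0,0,0]],
])

```text
t: 14.75
tool_pos: [518.6, 186.8, 287.3]
orientation: [-0.0, 0.724, 0.69, -0.0]
wrist_force: [0.5, 0.5, -0.4]
width: 0.161
grip_force: 43.9
```

play_rows([
  [[0,0,0.04,0,0,0],[0,0,0.04,0,0,0],[0,0,0,0,0,0]],
])

```text
t: 15.05
tool_pos: [518.6, 186.8, 285.3]
orientation: [-0.0, 0.724, 0.69, -0.0]
wrist_force: [-0.4, -0.4, -0.9]
width: 0.163
grip_force: 43.9
```

play_rows([
  [[0,0,0.04,0,0,0],[0,0,0.02,0,0,0],[0,0,0,0,0,0]],
])

```text
t: 15.35
tool_pos: [518.6, 186.8, 283.8]
orientation: [-0.0, 0.724, 0.69, -0.0]
wrist_force: [0.7, -0.8, 0.1]
width: 0.158
grip_force: 43.9
```

play_rows([
  [[0,0,0.04,0,0,0],[0,0,0,0,0,0]],
])

```text
t: 15.55
tool_pos: [518.6, 186.8, 282.8]
orientation: [-0.0, 0.724, 0.69, -0.0]
wrist_force: [-0.1, 1.2, -0.3]
width: 0.158
grip_force: 43.9
```

play_rows([
  [[0,0,0.04,0,0,0],[0,0,0,0,0,0]],
])

```text
t: 15.75
tool_pos: [518.6, 186.8, 281.8]
orientation: [-0.0, 0.724, 0.69, -0.0]
wrist_force: [-0.0, 0.7, -0.8]
width: 0.161
grip_force: 43.9
```

play_rows([
  [[0,0,0.04,0,0,0],[0,0,0.04,0,0,0],[0,0,0,0,0,0]],
])

```text
t: 16.05
tool_pos: [518.7, 186.8, 279.8]
orientation: [-0.0, 0.724, 0.69, 0.0]
wrist_force: [0.8, 0.7, -0.9]
width: 0.156
grip_force: 44.0
```

play_rows([
  [[0,0,0.04,0,0,0],[0,0,0.04,0,0,0],[0,0,0,0,0,0]],
])

```text
t: 16.35
tool_pos: [518.8, 186.8, 278.1]
orientation: [0.0, 0.724, 0.69, 0.0]
wrist_force: [0.3, 0.6, -1.4]
width: 0.161
grip_force: 43.9
```

play_rows([
  [[0,0,0.04,0,0,0],[0,0,0.04,0,0,0],[0,0,0,0,0,0]],
])

```text
t: 16.65
tool_pos: [518.9, 186.8, 276.4]
orientation: [0.0, 0.724, 0.69, 0.001]
wrist_force: [3.6, -0.2, 0.4]
width: 0.157
grip_force: 44.1
```

The force along +x is growing, so this is probably the sprung jaw. I continue gently.

play_rows([
  [[0,0,0.05,0,0,0],[0,0,0.05,0,0,0],[0,0,0,0,0,0]],
])

```text
t: 16.95
tool_pos: [519.1, 186.8, 274.2]
orientation: [0.001, 0.724, 0.69, 0.001]
wrist_force: [5.6, 0.0, 2.9]
width: 0.159
grip_force: 44.4
```

play_rows([
  [[0,0,0.05,0,0,0],[0,0,0.05,0,0,0],[0,0,0,0,0,0]],
])

```text
t: 17.25
tool_pos: [519.2, 186.8, 271.8]
orientation: [0.001, 0.724, 0.69, 0.001]
wrist_force: [6.1, -0.6, 3.5]
width: 0.157
grip_force: 44.5
```

play_rows([
  [[0,0,0.05,0,0,0],[0,0,0.05,0,0,0],[0,0,0,0,0,0]],
])

```text
t: 17.55
tool_pos: [519.1, 186.8, 268.8]
orientation: [0.001, 0.724, 0.69, 0.001]
wrist_force: [6.0, -0.4, 2.0]
width: 0.161
grip_force: 44.7
```

play_rows([
  [[0,0,0.08,0,0,0],[0,0,0.08,0,0,0],[0,0,0.08,0,0,0],[0,0,0.08,0,0,0],[0,0,0.08,0,0,0],[0,0,0,0,0,0]],
])

```text
t: 18.15
tool_pos: [519.0, 186.7, 258.5]
orientation: [0.001, 0.724, 0.69, 0.001]
wrist_force: [6.0, 0.0, -0.1]
width: 0.159
grip_force: 44.7
```

play_rows([
  [[0,0,0.06,0,0,0],[0,0,0.06,0,0,0],[0,0,0,0,0,0]],
])

```text
t: 18.45
tool_pos: [519.1, 186.7, 255.6]
orientation: [0.001, 0.724, 0.69, 0.001]
wrist_force: [6.5, 0.4, 1.3]
width: 0.16
grip_force: 44.8
```

play_rows([
  [[0,0,0.04,0,0,0],[0,0,0.04,0,0,0],[0,0,0,0,0,0]],
])

```text
t: 18.75
tool_pos: [519.1, 186.7, 253.7]
orientation: [0.001, 0.724, 0.69, 0.001]
wrist_force: [5.5, 0.7, 0.8]
width: 0.158
grip_force: 44.8
```

play_rows([
  [[0,0,0.04,0,0,0],[0,0,0.04,0,0,0],[0,0,0,0,0,0]],
])

```text
t: 19.05
tool_pos: [519.1, 186.8, 251.7]
orientation: [0.001, 0.724, 0.69, 0.001]
wrist_force: [5.0, 0.2, 1.5]
width: 0.157
grip_force: 44.8
```

play_rows([
  [[0,0,0.04,0,0,0],[0,0,0.02,0,0,0],[0,0,0,0,0,0]],
])

```text
t: 19.35
tool_pos: [519.2, 186.8, 251.1]
orientation: [0.001, 0.724, 0.69, 0.001]
wrist_force: [4.0, -1.2, 5.2]
width: 0.157
grip_force: 45.4
```

The collar meets the lid at a TCP z of about 251. I ease the blade over to the fixed wall and seat it.

play_rows([
  [[0,0.03,0,0,0,0],[0,0.03,0,0,0,0],[0,0,0.03,0,0,0],[0,0,0,0,0,0]],
])

```text
t: 19.75
tool_pos: [520.4, 186.8, 251.0]
orientation: [0.0, 0.724, 0.69, 0.001]
wrist_force: [-0.9, -1.8, 11.2]
width: 0.157
grip_force: 46.5
```

play_rows([
  [[0,0,0,0,0,0],[0,0,0,0,0,0],[0,0,0,0,0,0],[0,0,0,0,0,0],[0,0,0,0,0,0],[0,0,0,0,0,0]],
], jaw=0.45)

```text
t: 20.35
tool_pos: [520.1, 186.7, 249.0]
orientation: [-0.0, 0.724, 0.69, -0.0]
wrist_force: [1.0, 0.9, -0.7]
width: 0.551
grip_force: 0.0
```

play_rows([
  [[0,0,-0.2,0,0,0],[0,0,-0.6,0,0,0],[0,0,-0.9,0,0,0],[0,0,-0.9,0,0,0],[0,0,-0.9,0,0,0],[0,0,0,0,0,0],[0,0,0,0,0,0]],
])

```text
t: 21.05
tool_pos: [520.1, 186.7, 337.5]
orientation: [0.0, 0.724, 0.69, 0.001]
wrist_force: [-0.2, 0.0, 0.5]
width: 0.544
grip_force: 0.0
```

Run:
```python
from h import *
s,R,p=tool(); print(s['t'],p.round(1),s['wrist_force'])
d=snap('wrist','w5.png'); print(find(d,'gauge_grip'),find(d,'gauge_collar'))
e=snap('side'); a=cv2.resize(e['pixels'][130:230,250:360,::-1],None,fx=3.6,fy=3.6,interpolation=cv2.INTER_CUBIC)
b=cv2.resize(d['pixels'][60:420,180:460,::-1],(280,360)); 
cv2.imwrite('pics/f5.png',np.hstack([a[:360],b]))
```

```text
21.05 [520.1 186.7 337.5] [-0.20235106  0.04222537  0.46958664]
[([519.0, 193.1, 104.8], 0.96), ([519.0, 225.3, 65.6], 0.63)] [([521.9, 188.3, 101.0], 0.84)]
```

View pics/f5.png

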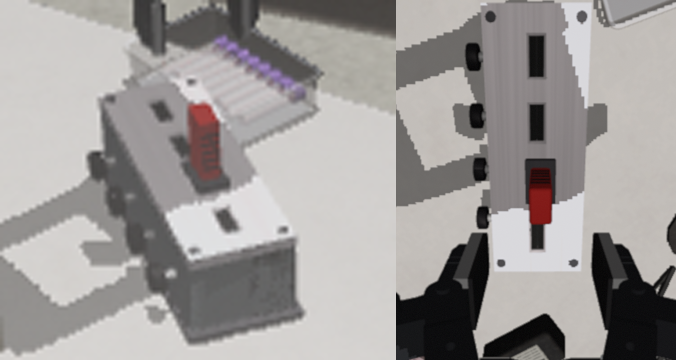

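The gauge stands upright in slot 3 with the collar on the lid. One numeric check of its height follows.

Run:
```python
from h import *
d=snap('wrist'); 
hsv=cv2.cvtColor(d['pixels'],cv2.COLOR_RGB2HSV)
m=(((hsv[...,0]<8)|(hsv[...,0]>172))&(hsv[...,1]>150)&(hsv[...,2]>50))
c=[(v,*(np.where(m[v,300:350])[0][[0,-1]]+300),d['pixels'][v,325,0]) for v in range(215,300,2) if m[v,300:350].sum()>5]; print([tuple(map(int,q)) for q in c])
for z in (112,114,116,118): print(z,proj(d,[521,174.5,z]),proj(d,[521,198.5,z]),proj(d,[514,186,z]),proj(d,[528,186,z]))
g=d['pixels'].mean(2); print(g[205:260:1,308].astype(int).tolist()); print('collar',[ (z,proj(d,[521,203.5,z])) for z in (64,67,70)])
```

```text
[(229, 317, 334, 71), (235, 316, 335, 59), (241, 315, 336, 59), (245, 315, 336, 73), (247, 315, 336, 74), (249, 315, 337, 101), (251, 314, 337, 125), (253, 314, 337, 132), (255, 314, 337, 131), (257, 314, 337, 132), (259, 314, 337, 131), (261, 314, 337, 130), (263, 315, 337, 130), (265, 315, 336, 130), (267, 315, 336, 129), (269, 315, 336, 129), (271, 315, 336, 129), (273, 316, 336, 129), (275, 316, 336, 129), (277, 316, 336, 128), (279, 316, 336, 129), (281, 316, 336, 127), (283, 316, 335, 127), (285, 318, 327, 75)]
112 [326.  284.2] [324.  247.3] [313.3 267.4] [336.7 266.3]
114 [326.  285.7] [324.  248.5] [313.2 268.7] [336.9 267.7]
116 [326.  287.2] [324.  249.7] [313.1 270.1] [337.  269.1]
118 [326.  288.8] [324.  250.9] [313.  271.5] [337.1 270.5]
[134, 134, 134, 133, 133, 134, 132, 133, 133, 134, 133, 133, 133, 133, 133, 133, 133, 133, 133, 133, 133, 133, 133, 133, 133, 133, 133, 133, 133, 133, 133, 133, 133, 133, 132, 133, 133, 132, 133, 133, 133, 132, 133, 132, 132, 132, 132, 132, 132, 132, 132, 132, 132, 132, 132]
collar [(64, array([323.8, 217.1])), (67, array([323.8, 218.3])), (70, array([323.8, 219.5]))]
```

Edges at rows 249.5 and 285 fit a handle top at z ≈ 114, so the collar is fully down.

```bash
python3 -c "
from plant import bot
print(bot.sign_off())"
```

```text
the job is handed in; nothing more can be done
None
```

The gauge stands fully home in slot 3, collar down on the lid: it pushed the blade towards +x with about 6 N, slot 4 proved slack, and I left slots 1 and 2 untried; handed in at about 21 s, with no verdict returned.

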